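Find the warped cover by rocking it on the slab, close the tray with the sound one

ROBOT

A 7-joint arm with a two-finger parallel gripper is mounted at the origin on a cart in front of the work surface, level with it; the furniture and walls round the work are solid. World frame = base frame: x ahead of the robot, y to its left, z up, the work surface at z = 0. Lengths are in mm, angles in rad, forces in N, time in s.
With the tool pointing down it reaches from about 425 to 875 mm from the base axis. Payload 4.7 kg.
Tool frame: the origin (TCP) lies at the very end of the fingers, on their centre line; the grasp point (between the pads) lies 19 mm behind it; z points along the fingers, y is the line along which they close (so a half turn about z gives the same grasp; the last joint's range is limited). The gripper opens to 87 mm and grips with 3 to 60 N. Pads are 19 mm wide; open, the fingers measure 117 mm over their backs; the gripper's body (75 mm by 190 mm) begins 51 mm behind the grasp point.
Start: joints at [-1.176, 0.321, -0.07, 1.45, 0.023, 1.371, -0.057], TCP at [241.609, 603.449, 222.587] pointing down, gripper open.
Joint ranges: [-2.86, 2.86], [-0.3, 2.09], [-1.38, 1.24], [0.06, 2.45], [-1.56, 4.7], [0.09, 2.05], [-2.69, 2.69]. Speed limits (rad/s): [2.57, 2.57, 3.14, 3.14, 3.14, 3.14, 3.14].

INTERFACE

Orientations are given as a unit quaternion [w, x, y, z].
In Python, from plant import status, capture, sign_off gives the robot as it stands.
- The arm moves only by the tool arm_command, never from a script. Its argument "increments" is one flat list of numbers, 7 for each row, row after row: the gripper's target within -1 to 1 (shut at 1, half-way at 0, fully open at -1), then the shift along the tool's x, y, z in mm, then the turn, a rotation vector about the tool's x, y, z in degrees. In form: [claw, dx, dy, dz, ax, ay, az, claw, dx, dy, dz, ax, ay, az, ...]. A call has 1 to 20 rows; each row is the pose to reach, as a shift and turn from the pose commanded when the call began, along the tool's axes at that moment; what a row does not reach only later rows make up. A row lasts 1/10 s, in which the tool goes at most 50 mm and 8.59 degrees, less where a joint would pass 70% of its speed; a pose out of reach is approached as far as the arm can. A call with a gripper value outside its range is refused whole. The fingers move at their own pace and stop on an object; the grip force is fixed at half the most. Time passes only in rows, so rows that repeat a pose let the fingers close. It gives the time, the measured TCP pose, the force, the opening and the grip force at its end, in the units of the state.
- status.read_state(): the state, without advancing time (a new reading comes with each control period).
- capture(name): name is "scene" or "top"; returns a dict with "image" (384x512x3 uint8, blue, green, red), "z_map" (384x512 float32, mm along the optical axis (not along the pixel's ray), 0 where there is no reading), "fx", "fy", "cx", "cy" (pixels), "R" (3x3) and "t" (3): a world point X has camera coordinates R X + t. Camera axes: x right, y down, z forward; pixel columns grow to the right and rows downward; lengths in mm; the calibration is good to about 2 mm. A picture is of the moment at which its call begins.
- sign_off(): hands the job in; it is judged then, once.
The state is a dict: "time": time; "qpos": joint angles; "qvel": joint speeds; "tau": joint torques, N m; "ee_pos": TCP position; "eef_rot": TCP orientation; "force": force on the tool from outside, world axes, zero at the start; "ft_torque": the same for the moment, N m; "grip_width": finger opening in mm; "finger_force": force on a finger pad.
Only numpy, scipy, OpenCV 4.12 (cv2) and the standard library are available. Lean on these libraries where they do the work, as an engineer would, in place of code of your own. Each camera call takes 0.05 s, during which the arm holds its last target. There are 200 camera calls.

TASK

One of the two steel covers lying on the stone slab has a warped rim: find it by pressing gently on their corners and making the warped one rock on the slab under your fingertip. Lift the warped cover into the shallow grey plastic returns tray, lying flat, and close the steel instrument tray with the sound cover, fully home in its recess. Press and set down gently so that neither cover gets bent, and leave the beaker, sample cup, brown bottle and timer where they stand.

Things in the scene. Friction and masses are not known exactly. Their poses are not given: they have to be found in the camera images.
- lid_a: one of two steel covers that look alike, 150 x 100 mm (own x, y), corners rounded 8 mm, 0.2 to 0.33 kg. Origin: centre of its underside, the plane of its four rim corners; z up; flat top 13 mm above. On the sound cover all four rim corners touch a flat surface: it stays still wherever it is pressed. Which cover is sound, and which lies left or right on the slab, is not told
- lid_b: the other cover, same outside. On the warped one of the two the rim is bent up 5 mm at one corner (not told which): alone it stands level on the other three, but 0.5 to 2 N near the bent corner, or at the middle of an end next to it, tips it about 0.07 rad until that corner lands (top sinks about 4 mm at the corner, 1.3 mm at the middle of the end). It falls back level when let go
- lid_a_grip (a point): centre of lid_a's strap handle, 39.5 mm above its origin (26.5 mm above the flat top); axes as the cover's. Flat-sided bar along own x: 74 long, 12 wide (own y), 9 high, 22 mm free below it, posts at own x = +-33.5 mm
- lid_b_grip (a point): centre of lid_b's strap handle, same as lid_a_grip
- slab: stone balance slab, 230 x 360 mm, in a fixed vibration-damping frame; origin at the centre of its underside, flat top 38 mm above, it yields 0.05 mm per N straight down. The covers lie side by side on it, one at own +y, one at own -y, long side roughly along own x. Covers bend: do not press one on the slab with over 25 N, nor knock it on a tray; feel for contact slowly (about 12 mm/s)
- instrument_tray: open steel instrument tray, fixed, 167 x 117 x 50 mm (own x, y, z), origin at the centre of its underside; forceps and a plastic holder lie inside. A rolled rim (top 50.5 mm up, rounded 3.5 mm, leads a cover in) surrounds a recess of 153 x 103 mm: 1.5 mm clearance a side; 12 mm wide ledge 38 mm up, on which the cover's rim rests. Stands left or right of the slab
- tray_seat (a point): centre of the instrument tray's ledge plane, 38 mm above its underside: where a seated cover's origin comes to lie, the cover's long axis along the tray's x (either way round)
- returns_tray: shallow open grey plastic tray, fixed, 218 x 158 x 33 mm outside, 202 x 142 mm inside, 4 mm floor, origin at the centre of its underside, long side along own x; it stands on the other side of the slab from the instrument tray
- beaker: bystander: clear beaker, 58 mm across, 69 mm high, origin under its centre
- sample_cup: bystander: sample cup, 41 mm across, 50 mm high, origin under its centre
- reagent: bystander: brown reagent bottle, 40 mm across, 83 mm high, origin under its centre
- timer: bystander: small white timer, 58 x 64 x 19 mm, origin under its centre

How it is judged:
By the outcome, as a careful person would: the job done as asked, in the order asked, and still so for the second after the job is handed in, with the robot touching nothing.
It also fails if it takes over 72 s, if anything falls off the work surface, if the arm or the gripper's body presses on something with over 40 N, if the wrist force passes 120 N, or if a joint passes its speed limit or range.

## Working session

There is one attempt and no reset: what is moved stays moved. The work goes in short steps, Python scripts to look and compute and a tool call to move; the robot and the scene stay as the last step left them, time stands still between calls to the robot, and variables do not carry over. Pictures are saved under pics/ and viewed, at most 10 in all, crops included, and the job is handed in when it is done.

Besides the shell and the picture viewer there is one more tool, called as name(argument=value, ...) on one line, values as JSON. arm_command: Moves the arm, as the interface text tells. Its arguments: {"type":"object","properties":{"increments":{"type":"array","items":{"type":"number"}}},"required":["increments"]}

```bash
mkdir -p pics; ls; python3 - <<'E'
from plant import status, capture
import cv2, numpy as np, pickle
d={}
for n in("scene","top"):
    c=capture(n); d[n]=c; cv2.imwrite(f"pics/{n}0.png",c["image"]); print(n,c["fx"],c["cx"],c["cy"],np.round(c["R"],3).tolist(),np.round(c["t"],1))
pickle.dump(d,open("c0.pkl","wb"))
s=status.read_state();print({k:np.round(v,3).tolist() for k,v in s.items()})
E
```

```text
pics
scene 397.05594026656775 254.1470504256044 189.364386531355 [[0.632, -0.775, -0.0], [-0.585, -0.477, -0.656], [0.508, 0.414, -0.755]] [-397.   414.7  797. ]
top 437.82913753469893 262.516392125057 190.93225222618562 [[0.021, -1.0, 0.016], [-0.983, -0.023, -0.18], [0.181, -0.012, -0.983]] [ -18.1  625.5 1485.5]
{'time': 0.1, 'qpos': [-1.176, 0.322, -0.07, 1.452, 0.023, 1.371, -0.057], 'qvel': [0.001, -0.002, -0.001, -0.002, -0.0, 0.002, 0.001], 'tau': [0.0, -49.257, -0.406, -31.34, -0.064, 0.039, 0.0], 'ee_pos': [241.448, 602.958, 221.592], 'eef_rot': [-0.0, 0.189, 0.982, -0.001], 'force': [0.026, 0.395, -0.517], 'ft_torque': [-0.072, 0.039, 0.034], 'finger_force': 0.0, 'grip_width': 87.235}
```

View pics/top0.png

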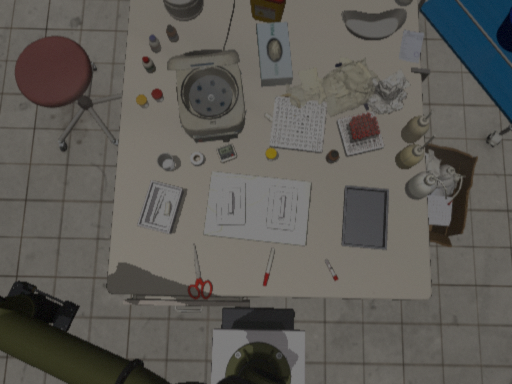

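View pics/scene0.png

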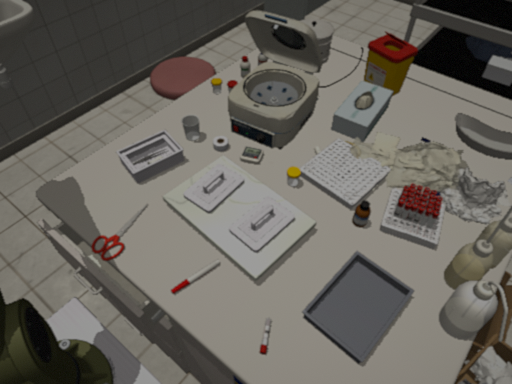

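Top view: instrument tray at px (162,207), slab at about (258,208) with covers at (231,202) and (283,207), returns tray at (366,217). The beaker, cup, bottle and timer stand beyond the slab. Zooming in for edges.

```bash
python3 - <<'E'
import cv2, numpy as np, pickle
d=pickle.load(open("c0.pkl","rb"))
def crop(n,x0,y0,x1,y1,f):
    g=cv2.cvtColor(d[n]["image"],cv2.COLOR_BGR2GRAY)[y0:y1,x0:x1]
    return cv2.resize(cv2.createCLAHE(3,(2,2)).apply(g),None,fx=f,fy=f,interpolation=cv2.INTER_CUBIC)
a=crop("top",135,165,319,249,4.3); b=crop("scene",110,125,320,275,3.0)
w=max(a.shape[1],b.shape[1])
cv2.imwrite("pics/a.png",a);cv2.imwrite("pics/b.png",cv2.resize(b,None,fx=1.2,fy=1.2))
c=d["top"];z=c["z_map"]
R,t=c["R"],c["t"]
v,u=np.mgrid[0:384,0:512]
P=np.stack([(u-c["cx"])/c["fx"]*z,(v-c["cy"])/c["fy"]*z,z],-1)
W=(P-t)@R
for (x,y) in [(162,207),(145,207),(258,190),(231,215),(283,230),(220,200),(283,207),(366,217),(168,162),(333,156),(227,152),(272,154),(340,260)]:
    print((x,y),np.round(W[y,x]))
E
```

```text
(162, 207) [567. 356.   8.]
(145, 207) [561. 408.  41.]
(258, 190) [632.  12.  38.]
(231, 215) [538. 104.  57.]
(283, 230) [491. -79.  39.]
(220, 200) [590. 144.  54.]
(283, 207) [566. -76.  83.]
(366, 217) [ 548. -381.    5.]
(168, 162) [736. 345.   3.]
(333, 156) [ 753. -251.   78.]
(227, 152) [776. 129.  14.]
(272, 154) [762. -35.  54.]
(340, 260) [ 392. -285.    7.]
```

View pics/a.png

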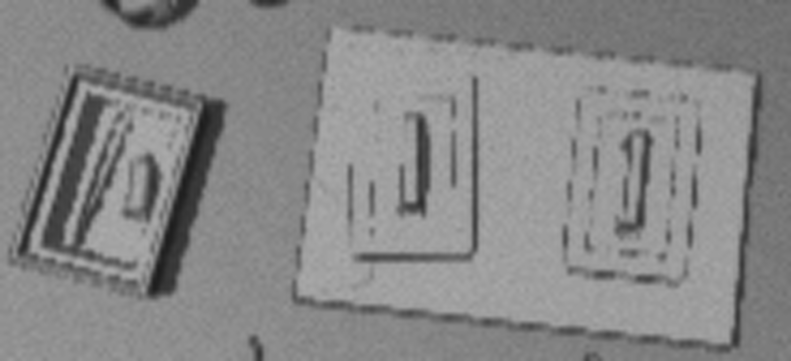

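View pics/b.png

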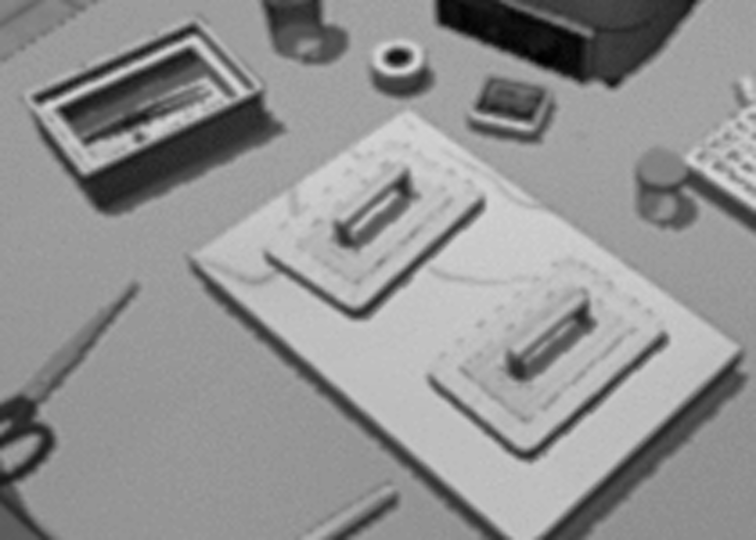

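The crops show both covers and handles clearly (left cover ~px (231,202), right ~(283,207)) and the tray's rim. Next, handle and rim poses from depth in both views.

```bash
cat > h.py <<'E'
import cv2, numpy as np
def cloud(c):
    z=c["z_map"]; v,u=np.mgrid[0:384,0:512]
    P=np.stack([(u-c["cx"])/c["fx"]*z,(v-c["cy"])/c["fy"]*z,z],-1)
    W=(P-c["t"])@c["R"]; W[z<=0]=np.nan; return W
def box(W,xr,yr,zr):
    return (W[...,0]>xr[0])&(W[...,0]<xr[1])&(W[...,1]>yr[0])&(W[...,1]<yr[1])&(W[...,2]>zr[0])&(W[...,2]<zr[1])
def rect(p):
    r=cv2.minAreaRect(p[:,:2].astype(np.float32)); (c,s,a)=r
    b=cv2.boxPoints(r); e=b[1]-b[0]; f=b[2]-b[1]; L=e if np.hypot(*e)>np.hypot(*f) else f
    L=L*np.sign(L[0]); return np.round(c,1),np.round(sorted(s),1),round(float(np.degrees(np.arctan2(L[1],L[0]))),1)
def clean(m):
    n,l,s,_=cv2.connectedComponentsWithStats(m.astype(np.uint8)); return l==1+np.argmax(s[1:,4])
E
python3 - <<'E'
import pickle; from h import *
d=pickle.load(open("c0.pkl","rb"))
for n in("scene","top"):
    W=cloud(d[n])
    for nm,xr,yr,zr in [("hL",(500,660),(60,190),(68,95)),("hR",(490,650),(-140,-20),(68,95)),("cL",(480,680),(40,200),(46,62)),("cR",(460,670),(-160,-10),(46,62)),("slab",(430,700),(-200,240),(28,90)),("itray",(460,680),(285,440),(44,60)),("rtray",(430,680),(-500,-250),(22,45))]:
        m=clean(box(W,xr,yr,zr)); p=W[m]
        print(n,nm,len(p),np.round(p.mean(0),1),*rect(p))
    t=W[box(W,(520,620),(0,30),(20,60))]; print("slabtop z",np.round(t[:,2].mean(),2), "table z",np.round(np.nanmean(W[box(W,(600,680),(230,280),(-20,20))][:,2]),2))
E
```

```text
scene hL 124 [578.8 104.4  79.6] [581.2 106.3] [15.  73.3] -0.6
scene hR 144 [566.8 -74.6  79.9] [570.  -73.9] [13.1 74.2] -4.7
scene cL 1379 [576.6 101.6  51.2] [581.9 106. ] [101.7 152.8] 0.4
scene cR 1725 [564.8 -76.5  51.3] [570.6 -73.8] [102.1 151.5] -4.7
scene slab 9379 [557.6  -7.   43.4] [570.1  11.8] [232.  363.4] 84.9
scene itray 378 [561.6 357.2  49.1] [565.5 353.9] [121.2 166.6] -13.5
scene rtray 1312 [ 547.2 -374.1   31.9] [ 547.2 -372.1] [158. 221.] -4.0
slabtop z 37.76 table z 0.04
top hL 71 [583.2 106.8  81.5] [582.  105.9] [10.4 74. ] 2.1
top hR 73 [568.8 -72.4  81.5] [570.  -72.7] [11.8 70.6] -5.0
top cL 1060 [581.5 107.   51.9] [582.2 107. ] [ 99.3 151.5] 0.4
top cR 1059 [569.7 -72.4  51.9] [570.1 -74.3] [104.1 149.7] -4.1
top slab 6483 [567.8  12.4  43.6] [571.4  12.3] [231.5 361.1] 85.1
top itray 308 [564.6 358.3  49.9] [565.5 355.7] [117.9 166.3] -13.4
top rtray 525 [ 549.4 -377.    32.8] [ 547.9 -371.6] [159.4 219.3] -4.1
slabtop z 38.02 table z 0.22
```

```bash
cat >> h.py <<'E'
import json,os
def d2(x,y,z,th,update=True):
    """increments from last commanded pose (pose.json: x,y,z,theta of tool x in world, deg) to a new one, tool down"""
    p=json.load(open("pose.json")) if os.path.exists("pose.json") else [241.6,603.4,222.6,158.2]
    a=np.radians(p[3]); w=np.array([x-p[0],y-p[1],z-p[2]])
    ex=[np.cos(a),np.sin(a),0]; ey=[np.sin(a),-np.cos(a),0]
    print("d tool",np.round([w@ex,w@ey,-w[2]],1),"az",round(p[3]-th,1),"len",round(float(np.linalg.norm(w))))
    if update: json.dump([x,y,z,th],open("pose.json","w"))
E
python3 -c "
from h import *
d2(642,143,110,180.4)
d2(642,143,62,180.4)"
```

```text
d tool [-542.7 -278.8  112.6] az -22.2 len 620
d tool [ 0.  0. 48.] az 0.0 len 48
```

arm_command(increments=[1,-543,-279,113,0,0,-22.2,1,-543,-279,113,0,0,-22.2,1,-543,-279,113,0,0,-22.2,1,-543,-279,113,0,0,-22.2,1,-543,-279,113,0,0,-22.2,1,-543,-279,113,0,0,-22.2,1,-543,-279,113,0,0,-22.2,1,-543,-279,113,0,0,-22.2,1,-543,-279,113,0,0,-22.2,1,-543,-279,113,0,0,-22.2,1,-543,-279,113,0,0,-22.2,1,-543,-279,113,0,0,-22.2,1,-543,-279,113,0,0,-22.2,1,-543,-279,113,0,0,-22.2,1,-543,-279,113,0,0,-22.2,1,-543,-279,113,0,0,-22.2,1,-543,-279,113,0,0,-22.2,1,-543,-279,113,0,0,-22.2])

```text
time: 1.9
ee_pos: [641.6, 144.3, 110.0]
eef_rot: [0.0, -0.004, 1.0, 0.0]
force: [0.1, 0.5, 0.3]
grip_width: 0.5
finger_force: 0.0
```

arm_command(increments=[1,0,0,30,0,0,0,1,0,0,48,0,0,0,1,0,0,48,0,0,0,1,0,0,48,0,0,0,1,0,0,48,0,0,0])

```text
time: 2.4
ee_pos: [643.0, 143.1, 63.2]
eef_rot: [0.001, -0.004, 1.0, 0.0]
force: [-0.2, -1.3, -0.1]
grip_width: 0.4
finger_force: 0.0
```

arm_command(increments=[1,0,0,2,0,0,0,1,0,0,4,0,0,0,1,0,0,6,0,0,0,1,0,0,7.2,0,0,0,1,0,0,8.4,0,0,0,1,0,0,9.6,0,0,0,1,0,0,10.5,0,0,0,1,0,0,10.5,0,0,0])

```text
time: 3.2
ee_pos: [642.0, 142.6, 51.2]
eef_rot: [-0.0, -0.003, 1.0, 0.0]
force: [-0.5, -0.1, 1.3]
grip_width: 0.6
finger_force: 0.6
```

arm_command(increments=[1,0,0,1,0,0,0,1,0,0,1,0,0,0])

```text
time: 3.4
ee_pos: [642.0, 142.6, 51.0]
eef_rot: [0.0, -0.003, 1.0, 0.0]
force: [-3.4, -0.2, 5.3]
grip_width: 0.5
finger_force: 2.7
```

arm_command(increments=[1,0,0,1,0,0,0,1,0,0,1,0,0,0])

```text
time: 3.6
ee_pos: [642.1, 142.7, 50.8]
eef_rot: [0.0, -0.003, 1.0, 0.0]
force: [-4.1, -1.0, 9.4]
grip_width: 0.4
finger_force: 4.5
```

arm_command(increments=[1,0,0,-9,0,0,0,1,0,-40,-9,0,0,0,1,0,-72,-9,0,0,0,1,0,-72,-9,0,0,0,1,0,-72,-7,0,0,0,1,0,-72,-5,0,0,0,1,0,-72,-4,0,0,0,1,0,-72,-3,0,0,0,1,0,-72,-2,0,0,0,1,0,-72,-1,0,0,0,1,0,-72,0,0,0,0,1,0,-72,0,0,0,0])

```text
time: 4.8
ee_pos: [642.5, 71.8, 50.8]
eef_rot: [-0.0, -0.004, 1.0, 0.001]
force: [-4.8, 1.2, 9.2]
grip_width: 0.5
finger_force: 4.5
```

arm_command(increments=[1,0,0,-9,0,0,0,1,40,0,-9,0,0,0,1,80,0,-9,0,0,0,1,120,0,-9,0,0,0,1,120,0,-9,0,0,0,1,120,0,-7,0,0,0,1,120,0,-5,0,0,0,1,120,0,-4,0,0,0,1,120,0,-3,0,0,0,1,120,0,-2,0,0,0,1,120,0,-1,0,0,0,1,120,0,0,0,0,0,1,120,0,0,0,0,0])

```text
time: 6.1
ee_pos: [523.2, 69.7, 50.6]
eef_rot: [0.0, -0.003, 1.0, 0.0]
force: [-3.4, -1.1, 10.4]
grip_width: 0.4
finger_force: 5.3
```

arm_command(increments=[1,0,0,-9,0,0,0,1,0,40,-9,0,0,0,1,0,72,-9,0,0,0,1,0,72,-9,0,0,0,1,0,72,-7,0,0,0,1,0,72,-5,0,0,0,1,0,72,-4,0,0,0,1,0,72,-3,0,0,0,1,0,72,-2,0,0,0,1,0,72,-1,0,0,0,1,0,72,0,0,0,0,1,0,72,0,0,0,0])

```text
time: 7.3
ee_pos: [522.1, 141.1, 50.6]
eef_rot: [-0.0, -0.003, 1.0, -0.0]
force: [-4.9, -2.3, 10.7]
grip_width: 0.3
finger_force: 5.5
```

Left cover is firm on all four corners. Now rock the right one.

```bash
python3 -c "
from h import *
json.dump([522,143,49.5,180.4],open('pose.json','w'))
a=np.radians(-4.5);c,s=np.cos(a),np.sin(a)
for u,v in [(-60,36),(-60,-36),(60,-36),(60,36)]:
    x,y=570+c*u-s*v,-73.7+s*u+c*v; print(x,y); d2(x,y,58.5,175.5)
"
```

```text
513.0094874222148 -33.10343024193671
d tool [  10.2 -176.    -9. ] az 4.9 len 177
507.36043252980994 -104.88147827072191
d tool [ -0. -72.  -0.] az 0.0 len 72
626.9905125777852 -114.2965697580633
d tool [-120.    0.   -0.] az 0.0 len 120
632.6395674701901 -42.51852172927809
d tool [ 0. 72. -0.] az 0.0 len 72
```

arm_command(increments=[1,0,0,-15,0,0,0,1,10,-45,-15,0,0,4.9,1,10,-90,-15,0,0,4.9,1,10,-135,-15,0,0,4.9,1,10,-176,-15,0,0,4.9,1,10,-176,-9,0,0,4.9,1,10,-176,-7,0,0,4.9,1,10,-176,-5,0,0,4.9,1,10,-176,-4,0,0,4.9,1,10,-176,-3,0,0,4.9,1,10,-176,-2,0,0,4.9,1,10,-176,-1,0,0,4.9,1,10,-176,0,0,0,4.9,1,10,-176,0,0,0,4.9])

```text
time: 8.7
ee_pos: [513.4, -33.2, 50.6]
eef_rot: [-0.0, 0.039, 0.999, 0.001]
force: [-4.1, 1.5, 10.9]
grip_width: 0.6
finger_force: 5.6
```

arm_command(increments=[1,0,0,-9,0,0,0,1,0,-40,-9,0,0,0,1,0,-72,-9,0,0,0,1,0,-72,-9,0,0,0,1,0,-72,-7,0,0,0,1,0,-72,-5,0,0,0,1,0,-72,-4,0,0,0,1,0,-72,-3,0,0,0,1,0,-72,-2,0,0,0,1,0,-72,-1,0,0,0,1,0,-72,0,0,0,0,1,0,-72,0,0,0,0])

```text
time: 9.9
ee_pos: [507.7, -105.2, 50.5]
eef_rot: [-0.0, 0.039, 0.999, 0.001]
force: [-4.8, 2.1, 11.9]
grip_width: 0.5
finger_force: 5.9
```

arm_command(increments=[1,0,0,-9,0,0,0,1,-40,0,-9,0,0,0,1,-80,0,-9,0,0,0,1,-120,0,-9,0,0,0,1,-120,0,-9,0,0,0,1,-120,0,-7,0,0,0,1,-120,0,-5,0,0,0,1,-120,0,-4,0,0,0,1,-120,0,-3,0,0,0,1,-120,0,-2,0,0,0,1,-120,0,-1,0,0,0,1,-120,0,0,0,0,0,1,-120,0,0,0,0,0])

```text
time: 11.2
ee_pos: [626.9, -115.4, 50.7]
eef_rot: [-0.0, 0.039, 0.999, 0.0]
force: [-4.6, -0.4, 9.0]
grip_width: 0.5
finger_force: 4.6
```

arm_command(increments=[1,0,0,-9,0,0,0,1,0,40,-9,0,0,0,1,0,72,-9,0,0,0,1,0,72,-9,0,0,0,1,0,72,-7,0,0,0,1,0,72,-5,0,0,0,1,0,72,-4,0,0,0,1,0,72,-3,0,0,0,1,0,72,-2,0,0,0,1,0,72,-1,0,0,0,1,0,72,0,0,0,0,1,0,72,0,0,0,0])

```text
time: 12.4
ee_pos: [632.9, -43.7, 49.0]
eef_rot: [0.0, 0.039, 0.999, 0.0]
force: [-0.7, -0.1, 0.3]
grip_width: 0.3
finger_force: 0.2
```

arm_command(increments=[1,0,0,1,0,0,0,1,0,0,2,0,0,0,1,0,0,3,0,0,0,1,0,0,3,0,0,0])

```text
time: 12.8
ee_pos: [633.1, -43.6, 47.4]
eef_rot: [0.0, 0.039, 0.999, 0.0]
force: [-2.7, 0.8, 7.9]
grip_width: 0.1
finger_force: 3.8
```

Right cover rocks at its (+x,+y) corner (sinks ~3.5 mm, then lands): it is the warped one. Grasping it.

arm_command(increments=[1,0,0,-3,0,0,0,1,0,0,-6,0,0,0,0,0,0,-50,0,0,0,0,20,-12,-75,0,0,0,0,60,-36,-75,0,0,0,0,60,-36,-75,0,0,0,0,60,-36,-60,0,0,0,0,60,-36,-35,0,0,0,0,60,-36,-20,0,0,0,0,60,-36,-12,0,0,0,0,60,-36,-12,0,0,0,0,60,-36,-12,0,0,0])

```text
time: 14.0
ee_pos: [570.8, -74.8, 58.2]
eef_rot: [0.0, 0.039, 0.999, -0.0]
force: [-0.2, -0.3, -0.2]
grip_width: 43.6
finger_force: 0.0
```

arm_command(increments=[1,0,0,0,0,0,0,1,0,0,0,0,0,0,1,0,0,0,0,0,0,1,0,0,0,0,0,0,1,0,0,0,0,0,0])

```text
time: 14.5
ee_pos: [570.5, -74.2, 58.4]
eef_rot: [0.0, 0.039, 0.999, 0.0]
force: [-0.1, 0.2, 1.0]
grip_width: 11.4
finger_force: 29.7
```

```bash
python3 -c "
from h import *
json.dump([570,-73.7,58.5,175.5],open('pose.json','w'))
d2(547.5,-372,108.5,175.9)
d2(547.5,-372,26,175.9)"
```

```text
d tool [  -1.  -299.1  -50. ] az -0.4 len 303
d tool [ 0.   0.  82.5] az 0.0 len 82
```

arm_command(increments=[1,0,0,-2,0,0,0,1,0,0,-6,0,0,0,1,0,0,-15,0,0,0,1,0,0,-30,0,0,0,1,0,0,-50,0,0,0,1,0,0,-50,0,0,0])

```text
time: 15.1
ee_pos: [572.9, -75.3, 112.0]
eef_rot: [0.003, 0.04, 0.999, 0.0]
force: [1.0, 0.3, -2.8]
grip_width: 11.7
finger_force: 30.0
```

arm_command(increments=[1,0,-20,0,0,0,0,1,0,-50,0,0,0,0,1,0,-85,0,0,0,0,1,0,-120,0,0,0,0,1,0,-155,0,0,0,0,1,0,-190,0,0,0,0,1,0,-225,0,0,0,0,1,0,-255,0,0,0,0,1,-1,-280,0,0,0,0,1,-1,-294,0,0,0,0,1,-1,-299,0,0,0,-0.4,1,-1,-299,10,0,0,-0.4,1,-1,-299,30,0,0,-0.4,1,-1,-299,48,0,0,-0.4,1,-1,-299,60,0,0,-0.4,1,-1,-299,70,0,0,-0.4,1,-1,-299,75,0,0,-0.4,1,-1,-299,77,0,0,-0.4,1,-1,-299,78,0,0,-0.4,1,-1,-299,78,0,0,-0.4])

```text
time: 17.1
ee_pos: [548.0, -373.3, 30.6]
eef_rot: [0.001, 0.036, 0.999, -0.0]
force: [-0.5, -0.7, -2.2]
grip_width: 11.5
finger_force: 30.0
```

arm_command(increments=[1,0,0,1.2,0,0,0,1,0,0,2.4,0,0,0,1,0,0,3.6,0,0,0,1,0,0,4.6,0,0,0,1,0,0,5.5,0,0,0,1,0,0,6,0,0,0,1,0,0,6,0,0,0,1,0,0,6,0,0,0])

```text
time: 17.9
ee_pos: [547.6, -373.0, 24.7]
eef_rot: [0.0, 0.036, 0.999, 0.0]
force: [-2.4, 1.8, 3.8]
grip_width: 11.4
finger_force: 30.0
```

arm_command(increments=[0,0,0,0,0,0,0,0,0,0,0,0,0,0,0,0,0,0,0,0,0,0,0,0,0,0,0,0,0,0,0,-15,0,0,0,0,0,0,-50,0,0,0,0,0,0,-95,0,0,0,0,0,0,-95,0,0,0])

```text
time: 18.7
ee_pos: [551.3, -376.3, 127.6]
eef_rot: [0.006, 0.036, 0.999, -0.003]
force: [0.7, -0.5, -0.1]
grip_width: 42.7
finger_force: 0.0
```

```bash
python3 -c "
from h import *
json.dump([547.5,-372,119.5,175.9],open('pose.json','w'))
d2(582,106.3,119.5,180.4)"
```

```text
d tool [-2.000e-01  4.795e+02 -0.000e+00] az -4.5 len 480
```

arm_command(increments=[0,0,45,0,0,0,0,0,0,90,0,0,0,-1,0,0,140,0,0,0,-2,0,0,190,0,0,0,-3,0,0,240,0,0,0,-4.5,0,0,290,0,0,0,-4.5,0,0,340,0,0,0,-4.5,0,0,390,0,0,0,-4.5,0,0,440,0,0,0,-4.5,0,0,479.5,0,0,0,-4.5,0,0,479.5,0,0,0,-4.5,0,0,479.5,0,0,0,-4.5])

```text
time: 19.9
ee_pos: [582.2, 106.4, 119.7]
eef_rot: [0.0, -0.005, 1.0, -0.0]
force: [0.7, -1.0, -0.1]
grip_width: 43.8
finger_force: 0.0
```

```bash
python3 - <<'E'
from h import *; from plant import capture
for n in("scene","top"):
    c=capture(n);W=cloud(c);cv2.imwrite(f"pics/{n}1.png",c["image"])
    for nm,xr,yr,zr in [("cWarp",(455,640),(-450,-290),(12,24)),("hWarp",(500,600),(-420,-330),(36,60)),("cL",(480,680),(40,200),(46,62))]:
        p=W[clean(box(W,xr,yr,zr))]; print(n,nm,len(p),p.mean(0).round(1),*rect(p))
E
```

```text
scene cWarp 2545 [ 541.7 -375.6   17.6] [ 547.3 -374.4] [100.1 152.7] -4.3
scene hWarp 179 [ 544.  -374.6   47.2] [ 546.2 -374.3] [12.4 74.1] -4.4
scene cL 1294 [572.1  99.4  51.4] [581.7 106.3] [102.9 150.9] 1.0
top cWarp 958 [ 547.4 -372.8   18.1] [ 547.5 -374. ] [107.5 150.4] -5.0
top hWarp 72 [ 544.3 -372.8   48. ] [ 547.  -372.4] [12.8 72. ] -1.4
top cL 14 [549.6  59.8  52.4] [546.4  60.6] [ 3.6 35.2] 1.8
```

View pics/scene1.png

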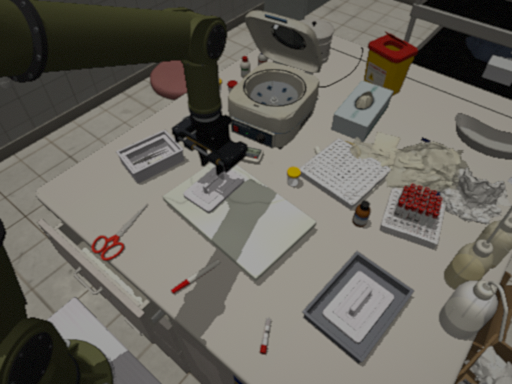

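The warped cover lies flat in the returns tray at px (360,300), and the gripper is above the sound cover at (215,165). Next I descend and grasp.

arm_command(increments=[0,0,0,25,0,0,0,0,0,0,45,0,0,0,0,0,0,56,0,0,0,0,0,0,61,0,0,0,0,0,0,61,0,0,0,0,0,0,61,0,0,0,1,0,0,61,0,0,0,1,0,0,61,0,0,0,1,0,0,61,0,0,0,1,0,0,61,0,0,0,1,0,0,61,0,0,0])

```text
time: 21.1
ee_pos: [582.2, 105.8, 58.3]
eef_rot: [0.0, -0.004, 1.0, 0.0]
force: [0.2, -0.5, 0.1]
grip_width: 11.5
finger_force: 29.6
```

arm_command(increments=[1,0,0,-2,0,0,0,1,0,0,-6,0,0,0,1,0,0,-15,0,0,0,1,0,0,-35,0,0,0,1,0,0,-60,0,0,0,1,0,0,-80,0,0,0,1,0,0,-80,0,0,0,1,0,0,-80,0,0,0])

```text
time: 21.9
ee_pos: [582.1, 105.2, 138.2]
eef_rot: [0.0, -0.003, 1.0, 0.0]
force: [-0.4, -0.0, -2.8]
grip_width: 11.4
finger_force: 30.0
```

```bash
python3 - <<'E'
from h import *; from plant import capture,status
s=status.read_state(); print(s["ee_pos"],s["eef_rot"],s["grip_width"])
for n in("scene","top"):
    c=capture(n);W=cloud(c);cv2.imwrite(f"pics/{n}2.png",c["image"])
    for nm,xr,yr,zr in [("itray",(460,680),(285,440),(44,60)),("cL",(480,680),(30,200),(122,138))]:
        p=W[clean(box(W,xr,yr,zr))]; print(n,nm,len(p),p.mean(0).round(1),*rect(p))
json.dump([582,106.3,138.5,180.4],open('pose.json','w'))
d2(565.5,355,138.5,166.6)
E
```

```text
[582.08582122 105.23700036 138.20928747] [ 3.06899275e-04 -3.31325359e-03  9.99994454e-01  1.43115250e-04] 11.356297044716523
scene itray 385 [561.5 357.2  48.8] [566.1 354.3] [122.1 167.9] -13.9
scene cL 1124 [556.1  92.3 130.6] [579.9 103.2] [103.9 150.4] 1.6
top itray 302 [563.9 358.3  49.7] [565.4 355.4] [117.4 167.1] -12.5
top cL 25 [545.5  56.9 129. ] [540.2  56.8] [ 6.6 40.5] 1.3
d tool [ 14.8 248.8  -0. ] az 13.8 len 249
```

```bash
python3 - <<'E'
from h import *; import pickle
d=pickle.load(open("c0.pkl","rb"))
for n in d:
    p=cloud(d[n]); p=p[clean(box(p,(460,680),(285,440),(43,60)))]
    c=np.array([565.6,354.9]);a=np.radians(-13.5)
    for it in range(4):
        e=np.array([[np.cos(a),np.sin(a)],[-np.sin(a),np.cos(a)]]); q=(p[:,:2]-c)@e.T
        ax=[];off={}
        for k,h in((0,80),(1,55)):
            o=1-k; H=(80,55)[o]
            for s in(-1,1):
                m=(abs(q[:,k]-s*h)<9)&(abs(q[:,o])<H-12)
                f=np.polyfit(q[m,o],q[m,k],1); off[k,s]=(f[1],m.sum()); ax.append((f[0] if k==1 else -f[0], m.sum()*H*H))
        da=np.average([x[0] for x in ax],weights=[x[1] for x in ax])
        c=c+e.T@np.array([(off[0,1][0]+off[0,-1][0])/2,(off[1,1][0]+off[1,-1][0])/2]); a+=da
    print(n,c.round(1),np.degrees(a).round(2),{k:(round(v[0],1),v[1]) for k,v in off.items()},[round(np.degrees(x[0]),2) for x in ax])
E
```

```text
scene [564.8 353.3] -13.3 {(0, -1): (np.float64(-79.6), np.int64(52)), (0, 1): (np.float64(79.6), np.int64(55)), (1, -1): (np.float64(-54.7), np.int64(112)), (1, 1): (np.float64(54.7), np.int64(122))} [np.float64(-0.09), np.float64(-0.45), np.float64(0.17), np.float64(-0.04)]
top [565.3 354.9] -13.23 {(0, -1): (np.float64(-79.5), np.int64(50)), (0, 1): (np.float64(79.5), np.int64(48)), (1, -1): (np.float64(-54.4), np.int64(79)), (1, 1): (np.float64(54.4), np.int64(91))} [np.float64(0.99), np.float64(-0.55), np.float64(-0.15), np.float64(0.01)]
```

arm_command(increments=[1,1,20,0,0,0,0,1,4,50,0,0,0,3,1,6,85,0,0,0,6,1,8,120,0,0,0,9,1,10,155,0,0,0,12,1,12,190,0,0,0,13.7,1,14,218,0,0,0,13.7,1,15,238,0,0,0,13.7,1,15,248,0,0,0,13.7,1,15,248,10,0,0,13.7,1,15,248,30,0,0,13.7,1,15,248,46,0,0,13.7,1,15,248,56,0,0,13.7,1,15,248,60,0,0,13.7,1,15,248,60,0,0,13.7,1,15,248,60,0,0,13.7])

```text
time: 23.6
ee_pos: [566.0, 353.3, 78.8]
eef_rot: [0.001, 0.116, 0.993, 0.0]
force: [0.1, 0.1, -1.6]
grip_width: 11.9
finger_force: 30.0
```

```bash
python3 - <<'E'
from h import *; from plant import capture,status
from scipy.spatial.transform import Rotation as Ro
s=status.read_state(); q=s["eef_rot"]; R=Ro.from_quat([q[1],q[2],q[3],q[0]]).as_matrix()
th=np.degrees(np.arctan2(R[1,0],R[0,0]));print(s["ee_pos"],th,R[:,2])
print("corr tool xy",([565.2,354.4,0]-np.array(s["ee_pos"]))@R, "az",th-166.7)
E
```

```text
[565.97643027 353.27275029  78.84015269] 166.67168955038375 [ 1.12757306e-03  7.20733872e-04 -9.99999105e-01]
corr tool xy [ 1.08878648  0.84211097 78.84001906] az -0.028310449616242295
```

```bash
python3 - <<'E'
from h import *; from plant import capture
c=capture("scene");W=cloud(c);cv2.imwrite("pics/s3.png",cv2.resize(c["image"][90:240,80:280],None,fx=3.5,fy=3.5))
p=W[clean(box(W,(460,680),(270,440),(64,80)))]; print(len(p),p.mean(0).round(1),*rect(p))
E
```

```text
905 [549.4 339.   71.5] [565.9 350. ] [103.7 151.3] -14.5
```

View pics/s3.png

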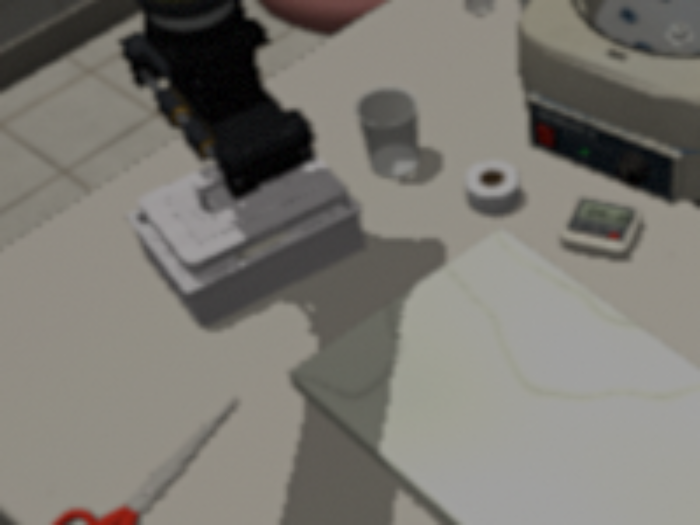

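Cover is held above the tray, about 1–1.5 mm off. I'll correct that and lower slowly.

arm_command(increments=[1,1,1.2,0,0,0,0,1,1,1.2,3,0,0,0,1,1,1.2,5,0,0,0,1,1,1.2,6.2,0,0,0,1,1,1.2,7.4,0,0,0,1,1,1.2,8.6,0,0,0,1,1,1.2,9.8,0,0,0,1,1,1.2,9.8,0,0,0])

```text
time: 24.45
ee_pos: [564.9, 355.0, 68.4]
eef_rot: [0.0, 0.116, 0.993, 0.0]
force: [1.0, -0.3, -2.2]
grip_width: 12.0
finger_force: 30.0
```

arm_command(increments=[1,0,0,1,0,0,0,1,0,0,2,0,0,0,1,0,0,2,0,0,0])

```text
time: 24.75
ee_pos: [564.9, 355.3, 66.5]
eef_rot: [0.0, 0.116, 0.993, 0.001]
force: [1.0, 2.1, -0.9]
grip_width: 11.4
finger_force: 30.0
```

arm_command(increments=[1,0,0,1,0,0,0,1,0,0,2,0,0,0,1,0,0,3,0,0,0,1,0,0,3,0,0,0])

```text
time: 25.15
ee_pos: [564.8, 355.3, 63.4]
eef_rot: [0.0, 0.116, 0.993, 0.001]
force: [1.2, 4.1, 0.0]
grip_width: 11.6
finger_force: 30.0
```

arm_command(increments=[1,0,0,1,0,0,0,1,0,0,2,0,0,0,1,0,0,3,0,0,0,1,0,0,3,0,0,0])

```text
time: 25.55
ee_pos: [564.8, 355.3, 60.4]
eef_rot: [0.0, 0.116, 0.993, 0.001]
force: [0.8, 5.4, 0.6]
grip_width: 11.4
finger_force: 30.0
```

arm_command(increments=[1,0,1,1,0,0,0,1,0,1,1.8,0,0,0,1,0,1,2.6,0,0,0,1,0,1,3.4,0,0,0,1,0,1,3.4,0,0,0])

```text
time: 26.05
ee_pos: [564.9, 355.5, 58.4]
eef_rot: [-0.0, 0.116, 0.993, 0.0]
force: [-1.4, 2.0, 7.9]
grip_width: 11.4
finger_force: 30.0
```

Seated (z = 58.4 with vertical load). I'll release, clear and check.

arm_command(increments=[0,0,0,0,0,0,0,0,0,0,0,0,0,0,0,0,0,0,0,0,0,0,0,0,0,0,0,0,0,0,0,-15,0,0,0,0,0,0,-50,0,0,0,0,0,0,-90,0,0,0,0,0,-50,-130,0,0,0,0,0,-100,-150,0,0,0,0,0,-150,-150,0,0,0,0,0,-200,-150,0,0,0,0,0,-240,-150,0,0,0,0,0,-240,-150,0,0,0,0,0,-240,-150,0,0,0])

```text
time: 27.45
ee_pos: [509.9, 120.0, 208.4]
eef_rot: [0.001, 0.118, 0.993, 0.001]
force: [-0.5, 0.6, -0.7]
grip_width: 43.7
finger_force: 0.0
```

```bash
python3 - <<'E'
from h import *; from plant import capture
for n in("scene","top"):
    c=capture(n);W=cloud(c)
    if n=="scene": cv2.imwrite("pics/s4.png",c["image"])
    for nm,xr,yr,zr in [("cover",(470,660),(285,430),(43,62)),("handle",(500,620),(320,390),(66,90)),("warp",(455,640),(-450,-290),(12,24))]:
        p=W[clean(box(W,xr,yr,zr))]; print(n,nm,len(p),p.mean(0).round(1),*rect(p))
        if nm!="handle":
            A=np.c_[p[:,:2]-p[:,:2].mean(0),np.ones(len(p))]; print("  plane",np.linalg.lstsq(A,p[:,2],rcond=None)[0].round(4))
E
```

```text
scene cover 1245 [550.5 350.6  51.1] [559.8 356. ] [122.2 153.7] -13.4
  plane [8.8000e-03 2.0000e-03 5.1061e+01]
scene handle 119 [563.4 351.3  78.9] [565.3 353.5] [16.1 73.8] -13.6
scene warp 2546 [ 541.8 -375.8   17.6] [ 548.  -374.3] [100.3 153.9] -4.5
  plane [ 1.80000e-03 -0.00000e+00  1.76013e+01]
top cover 1429 [563.8 354.5  51. ] [565.5 355.2] [118.6 166.6] -13.4
  plane [-2.50000e-03 -6.10000e-03  5.10464e+01]
top handle 79 [563.3 353.7  81.4] [564.4 353.9] [13.2 73. ] -14.2
top warp 966 [ 546.8 -373.1   18.2] [ 546.7 -375.3] [105.2 151.8] -3.5
  plane [-6.00000e-04  4.00000e-03  1.81579e+01]
```

View pics/s4.png

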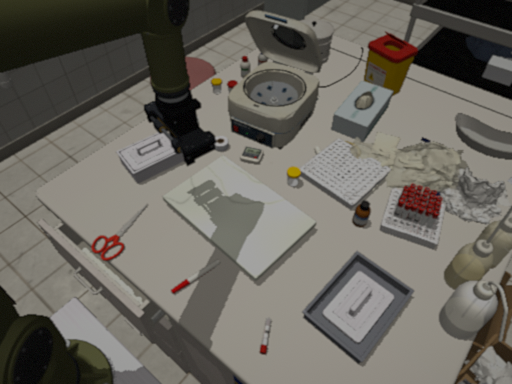

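The sound cover sits flush in the instrument tray (px (152,150), top at 51 mm, level), and the warped one is flat in the returns tray (px (360,300)). The bystanders look unmoved.

```bash
python3 -c "
from plant import sign_off
print(sign_off())"
```

```text
the job is handed in; nothing more can be done
None
```

The right-hand cover was the warped one (it rocked at its +x,+y corner) and now lies flat in the returns tray; the sound left-hand cover is fully home in the instrument tray, and I handed the job in at about 27.5 s.

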